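# Show a ring on its forming mandrel to the lamp

## Task

Slide the brass ring over the top of the white mandrel standing in the wooden block, all the way down until it sits on the shoulder. Then draw the mandrel, with the ring still on it, up out of the block and tip it over to about 45 degrees from upright, top end still higher than the foot, so the work can be inspected. Finish while still holding it still in the gripper like that, with all of it at least 10 cm above the block; do not put it down, and leave the dark steel ring, the steel punch, the glue bottle and the brush tub where they are.

Things in the scene. Friction and masses are not known exactly. Their poses are not given: they have to be found in the camera images.
- brass_ring: loose gold-coloured brass ring, outside diameter 42 mm, hole diameter 33 mm, 16 mm high, about 70 g; starts lying flat on the bench. Origin: centre of its underside, z axis along the hole. It is the same both ways up.
- mandrel: white plastic mandrel, 112 mm long, 120 g, upright in either block hole. From foot up: shank 24 mm dia, 38 long; shoulder 39 dia, 22 long, its underside resting on the block top; post 29 dia, 52 long, the last 5 mm tapering to 20. Origin: foot centre, 12 mm above the bench at the start; z axis towards the top. Above the seated ring 36 mm of post stay free to grip.
- mandrel_shoulder (a point): at the start 72 mm above the bench: centre of the top face of the mandrel's shoulder, 60 mm above the foot, where the brass ring's underside must come to sit
- mandrel_top (a point): at the start 124 mm above the bench: centre of the mandrel's top end, 112 mm above the foot
- block: fixed dark wood block, 80 x 160 x 50 mm high (x, y, z of its own frame), with two holes 27 mm in diameter and 40 mm deep at y = -35 and +35 mm on its middle line. Origin: centre of its underside.
- punch: loose steel doming punch with a round 32 mm head, standing in the block's other hole, its top 70 mm above the bench. Leave it alone. Origin: centre of its foot.
- steel_ring: loose dark grey steel ring, outside diameter 42 mm, 16 mm high, but with a hole of only 22 mm (does not fit the mandrel), lying on the bench. Leave it alone. Origin: centre of its underside.
- glue: loose white glue bottle with a blue label and red cap, 66 mm diameter, 200 mm high, standing on the bench. Leave it alone. Origin: centre of its underside.
- tub: loose yellow tub with brushes, 110 mm diameter at the rim, 110 mm high, the brushes up to about 220 mm. Leave it alone. Origin: centre of its underside.
Mind the look-alikes: they are no part of the job. Leave any red look-alike of the mandrel alone.

How it is judged (in metres and radians):
On the way, in this order (a step that is already met when the one before it is completed fails the run):
1. the brass ring sits on the mandrel's shoulder while the mandrel stands in the block (distance between brass_ring and mandrel_shoulder below 0.005 m and angle between the z axis of brass_ring and the z axis of mandrel, either way round below 0.2 rad and height (world z) of mandrel below 0.02 m and angle between mandrel's own z axis and vertical below 0.2 rad), for 0.2 s.
2. the mandrel is drawn clear of the block with the ring still on its shoulder (distance between brass_ring and mandrel_shoulder below 0.005 m and angle between the z axis of brass_ring and the z axis of mandrel, either way round below 0.2 rad and height (world z) of mandrel above 0.07 m), for 0.1 s.
At the end, for the whole second after the job is handed in: Fingers hold the mandrel still, 32 to 58 degrees from upright, top end up, foot over 130 mm above the bench, resting on nothing; brass ring within 5 mm and 0.2 rad of seated on the shoulder; steel ring, punch, glue and tub within 25 mm of their starts (distance between brass_ring and mandrel_shoulder below 0.005 m and angle between the z axis of brass_ring and the z axis of mandrel, either way round below 0.2 rad and height (world z) of mandrel above 0.13 m and angle between mandrel's own z axis and vertical between 0.56 and 1.01 rad and contact force between the fingers and mandrel above 1.5 N and linear speed of mandrel below 0.03 m/s and angular speed of mandrel below 0.2 rad/s and contact force between mandrel and block below 0.1 N and contact force between mandrel and glue below 0.1 N and contact force between mandrel and tub below 0.1 N and distance of each of steel_ring, punch, glue, tub from where it was at the start of the episode below 0.025 m); the arm keeps its last pose, push and grip.
It fails at once if the dark steel ring is disturbed (moved more than 25 mm) (distance of steel_ring from where it was at the start of the episode above 0.025 m).
It fails at once if the steel punch is disturbed (moved more than 25 mm) (distance of punch from where it was at the start of the episode above 0.025 m).
It fails at once if the glue bottle is disturbed (moved more than 25 mm) (distance of glue from where it was at the start of the episode above 0.025 m).
It fails at once if the brush tub is disturbed (moved more than 25 mm) (distance of tub from where it was at the start of the episode above 0.025 m).
It also fails if it takes over 54 s, if anything falls off the work surface, if the arm or the gripper's body presses on something with over 40 N, if the wrist force passes 120 N, or if a joint passes its speed limit or range.

## Robot

A 6-joint arm with a two-finger parallel gripper is mounted at the origin on the work surface. World frame = base frame: x ahead of the robot, y to its left, z up, the work surface at z = 0. Lengths are in m, angles in degrees, forces in N, time in s.
With the tool pointing down it reaches from about 0.35 to 0.875 m from the base axis. Payload 4.2 kg.
Tool frame: the origin (TCP) lies on the mounting face of the last link; the fingertips stand 182 mm ahead of it and the grasp point (between the pads) lies 164 mm ahead of it (r.tcp_to_grasp is the distance from the TCP to the grasp point, in m); z points along the fingers, y is the line along which they close (so a half turn about z gives the same grasp; the last joint's range is limited). The gripper opens to 87 mm and grips with 3 to 60 N. Pads are 19 mm wide; open, the fingers measure 117 mm over their backs; the gripper's body (75 mm by 190 mm) begins 51 mm behind the grasp point.
Start: joints at [84.316, 22.042, 0.453, 0, -68.411, -14.817], TCP at [0.219, 0.585, 0.405] pointing down, gripper open.
Joint ranges: [-179.83, 179.83], [-69.29, 118.12], [-61.27, 80.66], [-181.25, 117.63], [-171.15, -9.14], [-177.46, 177.46]. Speed limits (degrees/s): [159.86, 159.86, 180, 180, 180, 180].

## Interface

Orientations are given as a 3x3 rotation matrix whose columns are the frame's x, y, z axes.
In Python, from station import sense, eyes, r gives the robot as it stands.
- The arm moves only by the tool jog_arm, never from a script. Its argument "increments" is a list of rows, each a list of 4 numbers: the shift along the tool's x, y, z normalised to -1 to 1, where 1 is 0.02 m, then the turn about the tool's z normalised to -1 to 1, where 1 is 0.08 rad. A call has 1 to 10 rows; each row shifts and turns the commanded pose from where the row before left it, along the tool's axes as they then stand; what a row does not reach is not made up. A row lasts 1/10 s, in which the tool goes at most 50 mm and 8.59 degrees, less where a joint would pass 70% of its speed; a pose out of reach is approached as far as the arm can. A call with a number of a shift or a turn outside -1 to 1 is refused whole. A call with a gripper value outside its range is refused whole. "grip" is the finger opening in mm, from 0 to 87, set as the call begins (left out, the last holds). The fingers move at their own pace and stop on an object; the grip force is fixed at half the most. Time passes only in rows, so rows that do not move let the fingers close. It gives the time, the measured TCP pose, the force, the opening and the grip force at its end, in the units of the state.
- sense(): the state, without advancing time (a new reading comes with each control period).
- eyes.capture(name): name is "side" or "top"; returns the picture (480x640x3 uint8, blue, green, red); there is no depth.
- eyes.get_calibration(name): a dict with "camera_matrix" (3x3 intrinsics, pixels), "R" (3x3) and "t" (3): a world point X has camera coordinates R X + t. Camera axes: x right, y down, z forward; pixel columns grow to the right and rows downward; lengths in m; the calibration is good to about 2 mm. A picture is of the moment at which its call begins. get_calibration takes no time and is no camera call.
- r.finish_job(): hands the job in; it is judged then, once.
Trained networks look in the newest picture that a camera, given by its name, has taken for a name from the list of things; names that differ only in an ending like _2 or _b are one class to them, and where a whole thing is asked for, a point or a joint stands for the part that bears it (a point fixed in the world has none). Each returns a list of dicts, best first, with "conf" (0 to 1); they miss things now and then, are a little off and sometimes report something else, mostly with a low value. They report only what shows in the picture. A call takes as long as a camera call. They do not tell look-alikes from the thing itself.
- eyes.spot_in(camera, name): "centre" ([x, y, z] in m, in world coordinates, good to about 4 mm: the middle of the surface that is visible of it).
- eyes.outline_of(camera, name): "mask" (480x640 bool, what is visible of it).
The state is a dict: "time_s": time; "joints": joint angles; "joint_velocities": joint speeds; "effort": joint torques, N m; "tcp_pos": TCP position; "ee_rot": TCP orientation; "wrist_force": force on the tool from outside, world axes, zero at the start; "moment": the same for the moment, N m; "gripper_width": opening from 0.0 (shut) to 1.0 (fully open); "gripper_force": force on a finger pad.
Only numpy, scipy, OpenCV 4.12 (cv2) and the standard library are available. Lean on these libraries where they do the work, as an engineer would, in place of code of your own. Each camera call takes 0.05 s, during which the arm holds its last target. There are 200 camera calls.

## Working session

There is one attempt and no reset: what is moved stays moved. The work goes in short steps, Python scripts to look and compute and a tool call to move; the robot and the scene stay as the last step left them, time stands still between calls to the robot, and variables do not carry over. Pictures are saved under pics/ and viewed, at most 10 in all, crops included, and the job is handed in when it is done.

Besides the shell and the picture viewer there is one more tool, called after ">>>" as name([rows], argument=value, ...), one row to a line, values as JSON. jog_arm: Moves the arm, as the interface text tells. Its arguments: {"type":"object","properties":{"increments":{"type":"array"},"grip":{"type":"number"}},"required":["increments"]}

```bash
mkdir -p pics; cat > h.py <<'E'
from station import sense, eyes, r
import numpy as np, cv2
def cap(n,f=None):
    im=eyes.capture(n)
    if f: cv2.imwrite('pics/'+f+'.png',im)
    return im
def proj(n,X):
    c=eyes.get_calibration(n); R=np.array(c['R']);t=np.array(c['t']).ravel()
    p=(np.atleast_2d(X)@R.T+t)@np.array(c['camera_matrix']).T
    return p[:,:2]/p[:,2:]
def tri(a,b,pa,pb):
    P=[]
    for n in (a,b):
        c=eyes.get_calibration(n); P.append(np.array(c['camera_matrix'])@np.c_[np.array(c['R']),np.array(c['t']).ravel()])
    X=cv2.triangulatePoints(P[0],P[1],np.array(pa,float).reshape(2,1),np.array(pb,float).reshape(2,1)).ravel()
    return X[:3]/X[3]
E
python3 - <<'E'
from h import *
s=sense(); print(s['tcp_pos'],np.round(s['ee_rot'],3),s['time_s'],s['wrist_force'],s['gripper_width'])
for n in('side','top'):
    cap(n,n+'0'); c=eyes.get_calibration(n); print(n,np.round(c['camera_matrix'],1).tolist(),np.round(c['R'],3).tolist(),np.round(c['t'],3).tolist(), 'pos',np.round(-np.array(c['R']).T@np.array(c['t']).ravel(),3))
    for o in ['brass_ring','mandrel','block','punch','steel_ring','glue','tub']:
        print(o,[(np.round(d['centre'],3).tolist(),round(d['conf'],2)) for d in eyes.spot_in(n,o)[:3]])
E
```

```text
[0.21876468 0.58524879 0.40365219] [[ 0.937 -0.35  -0.001]
 [-0.35  -0.937 -0.002]
 [ 0.     0.002 -1.   ]] 0.0 [ 0.09210727 -0.70156635  1.25283444] 0.9975835629295056
side [[514.0, 0.0, 312.0], [0.0, 514.0, 238.0], [0.0, 0.0, 1.0]] [[-0.856, -0.517, -0.018], [-0.339, 0.589, -0.734], [0.39, -0.622, -0.679]] [0.465, 0.276, 0.965] pos [0.115 0.678 0.867]
brass_ring [([0.476, 0.128, 0.014], 0.58)]
mandrel [([0.548, -0.09, 0.084], 0.93), ([0.436, -0.069, 0.067], 0.93), ([0.514, 0.018, 0.069], 0.72)]
block [([0.532, -0.1, 0.052], 0.72)]
punch [([0.56, -0.164, 0.063], 0.47)]
steel_ring [([0.634, 0.199, 0.014], 0.69)]
glue [([0.522, 0.433, 0.133], 0.7)]
tub [([0.48, -0.391, 0.089], 0.79), ([0.542, -0.089, 0.085], 0.21)]
top [[591.7, 0.0, 316.6], [0.0, 591.7, 239.5], [0.0, 0.0, 1.0]] [[-0.022, -1.0, 0.012], [-0.997, 0.021, -0.072], [0.072, -0.013, -0.997]] [-0.012, 0.529, 1.325] pos [ 0.433 -0.005  1.36 ]
brass_ring [([0.482, 0.123, 0.019], 0.65)]
mandrel [([0.541, -0.095, 0.117], 0.74), ([0.514, 0.006, 0.106], 0.53), ([0.441, -0.08, 0.11], 0.49)]
block [([0.557, -0.133, 0.052], 0.64), ([0.565, -0.162, 0.065], 0.43)]
punch [([0.566, -0.166, 0.065], 0.61)]
steel_ring [([0.636, 0.203, 0.014], 0.65)]
glue [([0.533, 0.402, 0.132], 0.63)]
tub [([0.488, -0.434, 0.078], 0.57)]
```

View pics/side0.png

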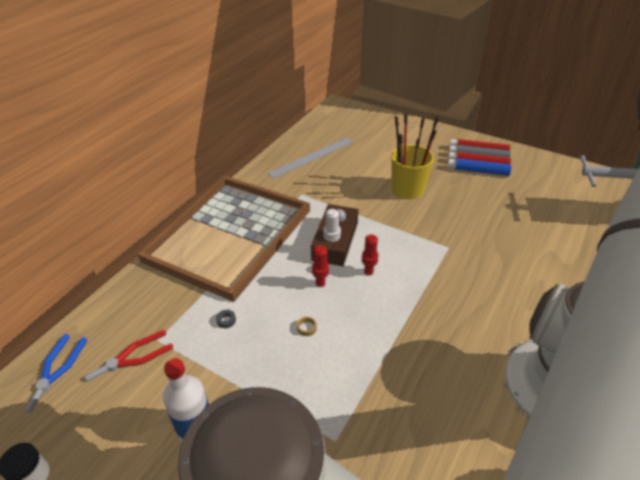

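View pics/top0.png

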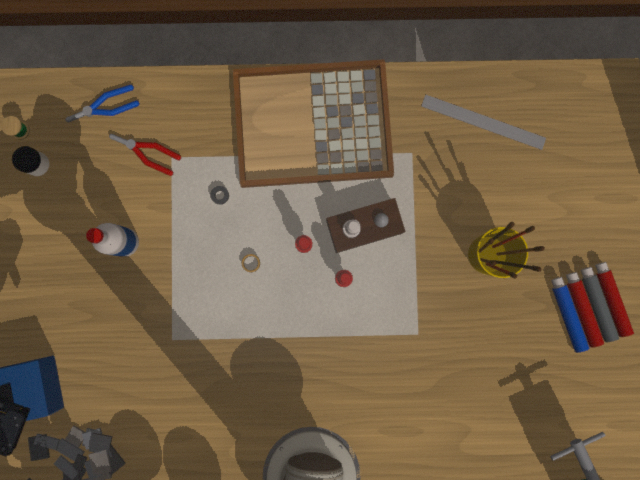

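The side view shows the brass ring at (307,325), the white mandrel at (332,225) in the block, and red look-alikes at (320,265) and (370,255). In the top view the ring is at (250,261), the mandrel top at (352,228), the punch at (381,220) and the steel ring at (220,195). Now I'll refine these.

```bash
python3 - <<'E'
from h import *
from scipy.optimize import least_squares
im={n:cv2.imread(f'pics/{n}0.png') for n in('side','top')}
th=np.linspace(0,2*np.pi,60)
def masknear(n,o,px):
    cap(n)
    best=None
    for d in eyes.outline_of(n,o):
        m=d['mask']; ys,xs=np.nonzero(m)
        c=np.array([xs.mean(),ys.mean()]); 
        if best is None or np.hypot(*(c-px))<best[0]: best=(np.hypot(*(c-px)),m,c,len(xs),xs.min(),xs.max(),ys.min(),ys.max())
    return best
M={}
for o,ps in {'brass_ring':((307,325),(250,261)),'mandrel':((332,225),(352,228)),'punch':((340,214),(381,220)),'block':((338,240),(365,225))}.items():
    for n,p in zip(('side','top'),ps):
        b=masknear(n,o,np.array(p)); M[o,n]=b
        print(o,n,b and (np.round(b[2],1),b[3:]))
    
# ring: centre of body at z 8mm
a,b=M['brass_ring','side'],M['brass_ring','top']
if a and b:
    print('ring tri',tri('side','top',a[2],b[2]))
def hull(n,prof,base):
    P=np.vstack([np.c_[base[0]+rr*np.cos(th),base[1]+rr*np.sin(th),np.full(60,base[2]+z)] for z,rr in prof])
    return cv2.convexHull(proj(n,P).astype(np.float32)).reshape(-1,2)
def bbox(h): return np.array([h[:,0].min(),h[:,0].max(),h[:,1].min(),h[:,1].max()])
def fit(o,prof,x0):
    def f(x):
        return np.concatenate([bbox(hull(n,prof,x))-np.array(M[o,n][4:])-np.array([-.0,1,-.0,1])*1. for n in('side','top')])
    s=least_squares(f,x0); print(o,np.round(s.x,4),np.round(s.fun,1))
fit('brass_ring',[(0,.021),(.016,.021)],[.478,.125,0])
fit('mandrel',[(38/1e3,.0195),(.06,.0195),(.107,.0145),(.112,.01)],[.545,-.09,.012])
# white bright pixels
for n,p in (('side',(332,225)),('top',(352,228))):
    x,y=p; c=cv2.resize(im[n][y-50:y+50,x-60:x+60],None,fx=5,fy=5,interpolation=cv2.INTER_CUBIC)
    cv2.imwrite(f'pics/c_{n}.png',c)
c=np.hstack([cv2.imread('pics/c_side.png')[:,100:500],cv2.imread('pics/c_top.png')[:,100:500]]);cv2.imwrite('pics/c1.png',c)
E
```

```text
brass_ring side (array([306.4, 326.9]), (173, np.int64(298), np.int64(315), np.int64(318), np.int64(336)))
brass_ring top (array([365.4, 225. ]), (2119, np.int64(327), np.int64(403), np.int64(198), np.int64(251)))
mandrel side (array([331.9, 225.7]), (405, np.int64(324), np.int64(339), np.int64(210), np.int64(240)))
mandrel top (array([351.4, 228.4]), (241, np.int64(343), np.int64(359), np.int64(220), np.int64(237)))
punch side (array([332.1, 226.2]), (447, np.int64(324), np.int64(340), np.int64(210), np.int64(241)))
punch top (array([380.6, 220.2]), (147, np.int64(374), np.int64(387), np.int64(214), np.int64(226)))
block side (array([338.2, 236.3]), (1372, np.int64(311), np.int64(358), np.int64(205), np.int64(266)))
block top (array([365.7, 225.2]), (2170, np.int64(327), np.int64(404), np.int64(199), np.int64(252)))
ring tri [ 0.62785135 -0.16423241 -0.42588821]
brass_ring [ 0.5746  0.0328 -0.0364] [ -13.9  -13.4  -36.7  -37.4  -43.7 -102.7   14.8  -20.7]
mandrel [ 0.5468 -0.0998  0.0085] [ 0.   0.8  0.   1.7 -0.7  0.6  0.2  0.6]
```

View pics/c1.png

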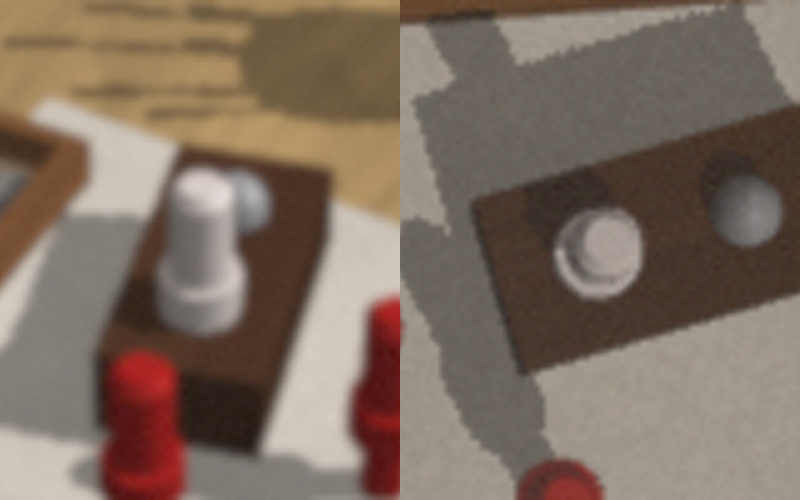

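```bash
cat >> h.py <<'E'
def back(n,px,z):
    c=eyes.get_calibration(n); R=np.array(c['R']);t=np.array(c['t']).ravel();K=np.array(c['camera_matrix'])
    px=np.atleast_2d(px); d=np.c_[px,np.ones(len(px))]@np.linalg.inv(K).T@R; o=-R.T@t
    return o+d*((z-o[2])/d[:,2])[:,None]
E
python3 - <<'E'
from h import *
from scipy.optimize import least_squares
th=np.linspace(0,2*np.pi,60)
obs={}
for n,(x,y) in (('side',(307,326)),('top',(250,261))):
    im=cv2.GaussianBlur(cv2.imread(f'pics/{n}0.png'),(3,3),0)[y-18:y+18,x-18:x+18].astype(int)
    sat=im[:,:,2]-im[:,:,0]
    m=(sat>30).astype(np.uint8); k,l,s,c=cv2.connectedComponentsWithStats(m)
    i=1+np.argmax(s[1:,4]); b=s[i]; obs[n]=np.array([x-18+b[0],x-18+b[0]+b[2],y-18+b[1],y-18+b[1]+b[3]])-.5; print(n,obs[n],b[4])
def f(v):
    o=[]
    for n in obs:
        P=np.vstack([np.c_[v[0]+.021*np.cos(th),v[1]+.021*np.sin(th),0*th+v[2]+z] for z in(0,.016)]); p=proj(n,P)
        o+=list(np.array([p[:,0].min(),p[:,0].max(),p[:,1].min(),p[:,1].max()])-obs[n])
    return o
s=least_squares(f,[.478,.125,0]); print('ring',np.round(s.x,4),np.round(s.fun,1))
s=least_squares(lambda v:f([v[0],v[1],0]),[.478,.125]); print('ring z0',np.round(s.x,4),np.round(s.fun,1))
# block top from dark colour in top view
im=cv2.imread('pics/top0.png'); cap('top')
m=max(eyes.outline_of('top','block'),key=lambda d:d['conf'])['mask'].astype(np.uint8)
c,_=cv2.findContours(m,0,1); W=back('top',max(c,key=len).reshape(-1,2).astype(float),.05)
print('block',cv2.minAreaRect(W[:,:2].astype(np.float32)*1000))
for o,px,z in(('punch',(381,220),.07),('mandrel crop',(352.,227.5),.11),('steel',(219.5,195),.016),('redA',(303.5,243.5),.11),('redB',(344,278.5),.11)): print(o,np.round(back('top',px,z),4))
print('base red side',np.round(back('side',[(320,283),(369,272)],0),3))
E
```

```text
side [295.5 317.5 315.5 335.5] 283
top [240.5 260.5 253.5 272.5] 162
ring [0.4788 0.1286 0.0032] [ 0.8 -0.8 -0.6  0.5  0.4 -0.4  0.2 -0.2]
ring z0 [0.4794 0.1278] [ 0.8 -0.8  0.   1.1  0.9 -0.  -0.  -0.4]
block ((567.8629760742188, -165.19834899902344), (31.47224235534668, 33.35399627685547), 43.645729064941406)
punch [[ 0.5652 -0.1644  0.07  ]]
mandrel crop [[ 0.5463 -0.0973  0.11  ]]
steel [[0.6357 0.1968 0.016 ]]
redA [[0.5144 0.0063 0.11  ]]
redB [[ 0.4387 -0.0777  0.11  ]]
base red side [[ 0.52   0.004 -0.   ]
 [ 0.439 -0.082  0.   ]]
```

```bash
cat >> h.py <<'E'
def go(x,y,gz,yaw=None):
    """remaining shift (mm, tool axes as they stand) of the grasp point, turn in rad about tool z"""
    s=sense(); R=np.array(s['ee_rot']); g=np.array(s['tcp_pos'])+R[:,2]*r.tcp_to_grasp
    d=R.T@(np.array([x,y,gz])-g)*1000
    a=np.degrees(np.arctan2(R[1,0],R[0,0]))
    print('t',s['time_s'],'grasp',np.round(g,4),'yaw',round(a,1),'d_mm',np.round(d,1),'units',np.round(d/20,2),
      'turn',None if yaw is None else round(-np.radians(yaw-a),3),'F',np.round(s['wrist_force'],1),'w',round(s['gripper_width']*87,1),'gf',s['gripper_force'])
E
python3 -c "
from h import *
go(.479,.128,.06)"
```

```text
t 1.7 grasp [0.2188 0.5854 0.2413] yaw -20.5 d_mm [403.9 337.3 181.3] units [20.19 16.87  9.06] turn None F [-0.4 -0.1  0.1] w 86.8 gf 0.0
```

>>> jog_arm([
  [1,0.84,0,0],
  [1,0.84,0,0],
  [1,0.84,0,0],
  [1,0.84,0,0],
  [1,0.84,0,0],
  [1,0.84,0,0],
  [1,0.84,0,0],
  [1,0.84,0,0],
  [1,0.84,0,0],
  [1,0.84,0,0],
])

```text
time_s: 2.7
tcp_pos: [0.3477, 0.357, 0.405]
ee_rot: [[0.937, -0.35, 0.0], [-0.35, -0.937, 0.0], [0.0, -0.0, -1.0]]
wrist_force: [0.4, 0.8, -0.5]
gripper_width: 0.999
gripper_force: 0.0
```

>>> jog_arm([
  [1,0.84,0.6,0],
  [1,0.84,0.6,0],
  [1,0.84,0.6,0],
  [1,0.84,0.6,0],
  [1,0.84,0.8,0],
  [1,0.84,0.8,0],
  [1,0.84,0.8,0],
  [1,0.84,0.8,0],
  [1,0.84,0.7,0],
  [1,0.84,0.7,0],
])

```text
time_s: 3.7
tcp_pos: [0.4764, 0.1297, 0.2644]
ee_rot: [[0.937, -0.35, 0.001], [-0.35, -0.937, 0.0], [0.0, -0.0, -1.0]]
wrist_force: [0.7, 0.3, 0.2]
gripper_width: 0.998
gripper_force: 0.0
```

```bash
python3 -c "
from h import *
go(.479,.128,.021)"
```

```text
t 3.7 grasp [0.4765 0.1298 0.1009] yaw -20.5 d_mm [ 2.9  0.8 79.9] units [0.15 0.04 3.99] turn None F [0.7 0.3 0.2] w 86.8 gf 0.0
```

>>> jog_arm([
  [0.1,0.04,0.5,0],
  [0.05,0,0.5,0],
  [0,0,0.6,0],
  [0,0,0.6,0],
  [0,0,0.6,0],
  [0,0,0.5,0],
  [0,0,0.4,0],
  [0,0,0.25,0],
  [0,0,0,0],
])

```text
time_s: 4.6
tcp_pos: [0.4782, 0.129, 0.1852]
ee_rot: [[0.937, -0.35, -0.001], [-0.35, -0.937, -0.001], [-0.001, 0.001, -1.0]]
wrist_force: [-0.5, -0.2, 1.1]
gripper_width: 0.997
gripper_force: 0.0
```

>>> jog_arm([
  [0,0,0,0],
  [0,0,0,0],
  [0,0,0,0],
  [0,0,0,0],
  [0,0,0,0],
  [0,0,0,0],
  [0,0,0,0],
  [0,0,0,0],
], grip=30)

```text
time_s: 5.4
tcp_pos: [0.4784, 0.1288, 0.1858]
ee_rot: [[0.937, -0.35, 0.0], [-0.35, -0.937, 0.0], [0.0, -0.0, -1.0]]
wrist_force: [0.3, 0.1, 0.5]
gripper_width: 0.477
gripper_force: 30.0
```

>>> jog_arm([
  [0,0,-0.5,0],
  [0,0,-0.8,0],
  [0,0,-0.9,-0.79],
  [0,0,-0.9,-0.79],
  [0,0,-0.9,-0.79],
  [0,0,-0.9,-0.79],
  [0,0,-0.9,-0.79],
  [0,0,-0.8,-0.79],
  [0,0,-0.8,-0.79],
  [0,0,-0.6,-0.79],
])

```text
time_s: 6.4
tcp_pos: [0.4781, 0.1287, 0.3474]
ee_rot: [[0.989, 0.15, 0.001], [0.15, -0.989, 0.001], [0.001, -0.001, -1.0]]
wrist_force: [0.3, -0.3, -1.1]
gripper_width: 0.469
gripper_force: 30.0
```

```bash
python3 - <<'E'
from h import *
go(.5465,-.0985,.165,15.6)
s=cap('side','s1'); cap('top')
g=np.array(sense()['tcp_pos'])-[0,0,.164]
print(proj('side',[g,g-[0,0,.012]]),proj('top',[g]))
for n in('side','top'): print(n,[(np.round(d['centre'],3).tolist(),round(d['conf'],2)) for d in eyes.spot_in(n,'brass_ring')[:2]])
x,y=proj('side',g)[0].astype(int); cv2.imwrite('pics/s1c.png',cv2.resize(s[y-50:y+50,x-50:x+50],None,fx=5,fy=5,interpolation=cv2.INTER_CUBIC))
E
```

```text
t 6.4 grasp [0.4784 0.1288 0.1839] yaw 8.6 d_mm [ 33.3 235.   18.8] units [ 1.66 11.75  0.94] turn -0.122 F [ 0.3 -0.3 -1.1] w 40.8 gf 30.000319685786963
[[304.17075626 267.56673731]
 [304.3569974  272.05359667]] [[241.68766925 260.39409041]]
side [([0.458, 0.131, 0.173], 0.51)]
top []
```

View pics/s1c.png

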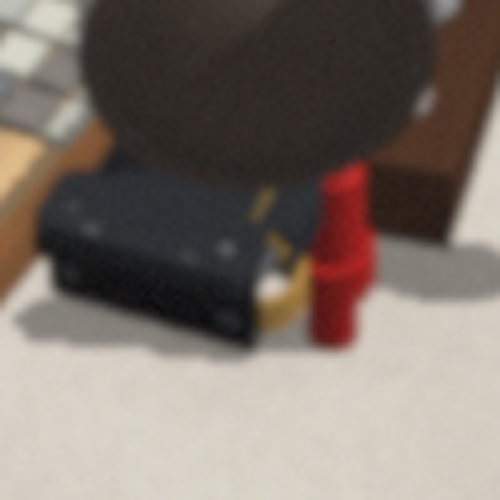

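```bash
python3 - <<'E'
from h import *
g=np.array(sense()['tcp_pos'])-[0,0,.164]
th=np.linspace(0,2*np.pi,90)
im=cv2.imread('pics/s1.png').astype(int)
m=((im[:,:,2]-im[:,:,0]>45)&(im[:,:,1]-im[:,:,0]>25)); x,y=proj('side',g)[0].astype(int)
w=m[y:y+30,x-5:x+18]; ys,xs=np.nonzero(w); print('gold',x-5+xs.min(),x-5+xs.max()+1,y+ys.min(),y+ys.max()+1,len(xs))
for dx,dz in((0,-.0205),(0,-.0185),(-.004,-.0205)):
    P=np.vstack([np.c_[g[0]+dx*.99+.021*np.cos(th),g[1]+dx*.15+.021*np.sin(th),0*th+g[2]+dz+z] for z in(0,.016)]);p=proj('side',P)
    print(dx,dz,'maxx',p[:,0].max().round(1),'maxy',p[:,1].max().round(1))
E
```

```text
gold 306 317 269 283 86
0 -0.0205 maxx 316.1 maxy 284.4
0 -0.0185 maxx 316.1 maxy 283.6
-0.004 -0.0205 maxx 318.1 maxy 285.0
```

>>> jog_arm([
  [0.17,1,0,-0.3],
  [0.17,1,0,-0.3],
  [0.17,1,0,-0.3],
  [0.17,1,0,-0.3],
  [0.17,1,0,-0.3],
  [0.17,1,0,0],
  [0.17,1,0,0],
  [0.17,1,0,0],
  [0.17,1,0,0],
  [0.17,1,0,0],
])

```text
time_s: 7.6
tcp_pos: [0.5573, -0.0587, 0.3444]
ee_rot: [[0.965, 0.263, -0.003], [0.263, -0.965, -0.0], [-0.003, -0.001, -1.0]]
wrist_force: [-0.6, -0.1, -1.1]
gripper_width: 0.473
gripper_force: 30.0
```

```bash
python3 - <<'E'
from h import *
go(.5465,-.0985,.165,15.6)
E
```

```text
t 7.6 grasp [ 0.5569 -0.0587  0.1809] yaw 15.3 d_mm [-20.4  35.7  16. ] units [-1.02  1.78  0.8 ] turn -0.006 F [-0.6 -0.1 -1.1] w 41.2 gf 30.0007229950279
```

>>> jog_arm([
  [-0.34,0.6,0,0],
  [-0.34,0.6,0,0],
  [-0.34,0.6,0,0],
  [0,0,0,0],
])

```text
time_s: 8.0
tcp_pos: [0.5461, -0.0993, 0.3456]
ee_rot: [[0.965, 0.263, -0.001], [0.263, -0.965, -0.0], [-0.001, -0.0, -1.0]]
wrist_force: [0.0, 0.0, -1.0]
gripper_width: 0.473
gripper_force: 30.0
```

```bash
python3 - <<'E'
from h import *
go(.5465,-.099,.165,15.6)
g=np.array(sense()['tcp_pos'])-[0,0,.164]
im=cap('side'); x,y=proj('side',g)[0].astype(int); print(x,y)
a=cv2.resize(im[y-40:y+60,x-40:x+40],None,fx=5,fy=5,interpolation=cv2.INTER_CUBIC)
im=cap('top'); x,y=proj('top',g)[0].astype(int); print(x,y)
b=cv2.resize(im[y-50:y+50,x-40:x+40],None,fx=5,fy=5,interpolation=cv2.INTER_CUBIC)
cv2.imwrite('pics/c2.png',np.hstack([a,b]))
E
```

```text
t 8.0 grasp [ 0.546  -0.0993  0.1821] yaw 15.2 d_mm [ 0.6 -0.1 17.1] units [ 0.03 -0.01  0.86] turn -0.006 F [ 0.  0. -1.] w 41.2 gf 29.99963779002428
332 191
355 224
```

View pics/c2.png

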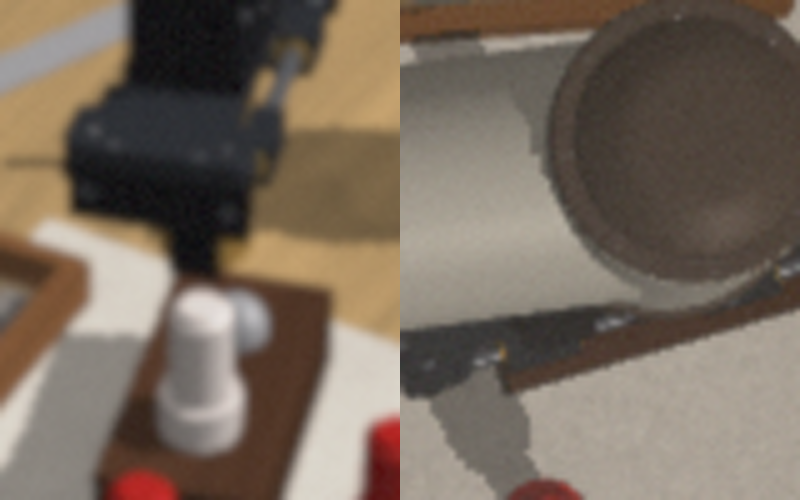

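>>> jog_arm([
  [0.1,0,0.4,0],
  [0,0,0.4,0],
  [0,0,0.3,0],
  [0,0,0.3,0],
  [0,0,0.2,0],
  [0,0,0.15,0],
  [0,0,0.15,0],
  [0,0,0.1,0],
  [0,0,0.1,0],
  [0,0,0.1,0],
])

```text
time_s: 9.1
tcp_pos: [0.5491, -0.0975, 0.3018]
ee_rot: [[0.964, 0.265, 0.0], [0.265, -0.964, -0.0], [0.0, 0.0, -1.0]]
wrist_force: [-0.2, -1.0, -1.0]
gripper_width: 0.474
gripper_force: 30.0
```

>>> jog_arm([
  [0,0,0.15,0],
  [0,0,0.15,0],
  [0,0,0.15,0],
  [0,0,0.1,0],
  [0,0,0.1,0],
  [0,0,0,0],
])

```text
time_s: 9.7
tcp_pos: [0.5491, -0.0974, 0.2884]
ee_rot: [[0.964, 0.265, -0.001], [0.265, -0.964, 0.0], [-0.001, -0.0, -1.0]]
wrist_force: [0.2, -0.6, -0.6]
gripper_width: 0.476
gripper_force: 30.0
```

>>> jog_arm([
  [0,0,0.15,0],
  [0,0,0.15,0],
  [0,0,0.15,0],
  [0,0,0.15,0],
  [0,0,0.15,0],
  [0,0,0.15,0],
  [0,0,0.15,0],
  [0,0,0.1,0],
  [0,0,0.1,0],
  [0,0,0,0],
])

```text
time_s: 10.7
tcp_pos: [0.5491, -0.0974, 0.2634]
ee_rot: [[0.964, 0.265, -0.0], [0.265, -0.964, 0.0], [-0.0, -0.0, -1.0]]
wrist_force: [0.0, -0.4, -1.1]
gripper_width: 0.472
gripper_force: 30.0
```

```bash
python3 - <<'E'
from h import *
go(.5465,-.099,.093,15.6)
g=np.array(sense()['tcp_pos'])-[0,0,.164]
im=cap('side'); x,y=proj('side',g)[0].astype(int); print(x,y)
cv2.imwrite('pics/c3.png',cv2.resize(im[y-50:y+50,x-60:x+60],None,fx=5,fy=5,interpolation=cv2.INTER_CUBIC))
E
```

```text
t 10.7 grasp [ 0.5491 -0.0974  0.0999] yaw 15.3 d_mm [-2.9  0.8  6.9] units [-0.14  0.04  0.35] turn -0.005 F [ 0.  -0.4 -1.1] w 41.1 gf 29.999817959032953
331 220
```

View pics/c3.png

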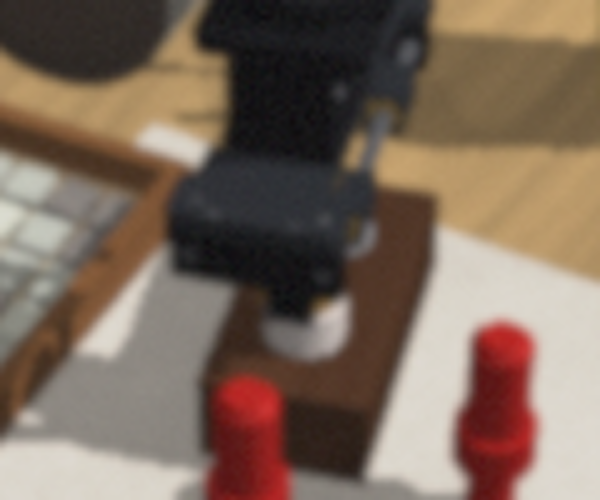

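The ring is threaded just above the shoulder, between the fingers near (325,225). I'll lower it a little further and release.

>>> jog_arm([
  [0,0,0.1,0],
  [0,0,0.1,0],
  [0,0,0,0],
])

```text
time_s: 11.05
tcp_pos: [0.5492, -0.0973, 0.2595]
ee_rot: [[0.964, 0.265, 0.0], [0.265, -0.964, 0.0], [0.0, -0.0, -1.0]]
wrist_force: [-0.4, -0.4, -0.4]
gripper_width: 0.471
gripper_force: 30.0
```

>>> jog_arm([
  [0,0,0,0],
  [0,0,0,0],
  [0,0,0,0],
  [0,0,0,0],
  [0,0,0,0],
], grip=54)

```text
time_s: 11.55
tcp_pos: [0.5492, -0.0974, 0.2599]
ee_rot: [[0.964, 0.265, 0.0], [0.265, -0.964, 0.0], [0.0, 0.0, -1.0]]
wrist_force: [0.1, 0.4, 0.5]
gripper_width: 0.618
gripper_force: 0.0
```

>>> jog_arm([
  [0,0,-0.3,0],
  [0,0,-0.8,0],
  [0,0,-0.9,0],
  [0,0,-0.9,0],
  [0,0,-0.9,0],
  [0,0,-0.7,0],
  [0,0,0,0],
])

```text
time_s: 12.25
tcp_pos: [0.5496, -0.0975, 0.3525]
ee_rot: [[0.964, 0.265, 0.006], [0.265, -0.964, -0.0], [0.005, 0.002, -1.0]]
wrist_force: [0.9, -0.2, 0.2]
gripper_width: 0.619
gripper_force: 0.0
```

```bash
python3 - <<'E'
from h import *
go(.5465,-.099,.108,15.6)
im=cap('side')
x,y=332,225
cv2.imwrite('pics/c4.png',cv2.resize(im[y-50:y+50,x-60:x+60],None,fx=5,fy=5,interpolation=cv2.INTER_CUBIC))
E
```

```text
t 12.25 grasp [ 0.5506 -0.0975  0.189 ] yaw 15.4 d_mm [-4.8  0.3 81. ] units [-0.24  0.01  4.05] turn -0.004 F [ 0.9 -0.2  0.2] w 53.9 gf 0.0
```

View pics/c4.png

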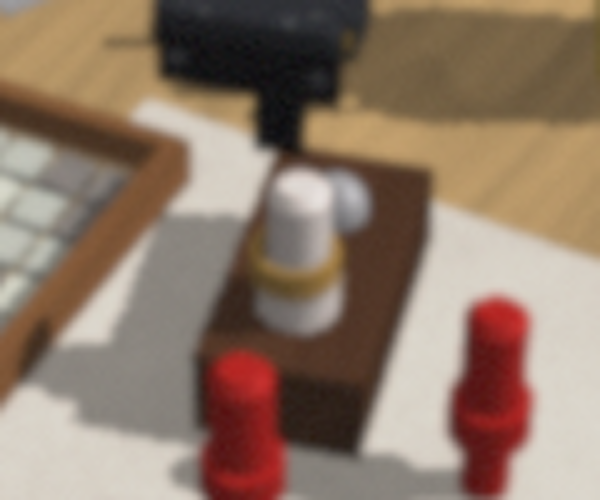

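Seated: the gold ring rests on the shoulder, around crop (297,268), with the post free above it. Next I'll grip the post.

>>> jog_arm([
  [-0.15,0,0.6,0],
  [0,0,0.7,0],
  [0,0,0.7,0],
  [0,0,0.6,0],
  [0,0,0.5,0],
  [0,0,0.4,0],
  [0,0,0.2,0],
  [0,0,0.15,0],
  [0,0,0,0],
  [0,0,0,0],
])

```text
time_s: 13.3
tcp_pos: [0.5464, -0.0982, 0.2731]
ee_rot: [[0.964, 0.265, 0.001], [0.265, -0.964, 0.0], [0.001, 0.0, -1.0]]
wrist_force: [-0.3, 0.5, -0.1]
gripper_width: 0.62
gripper_force: 0.0
```

```bash
python3 -c "
from h import *
go(.5465,-.099,.110,15.6)"
```

```text
t 13.3 grasp [ 0.5465 -0.0982  0.1096] yaw 15.3 d_mm [-0.2  0.7 -0.4] units [-0.01  0.04 -0.02] turn -0.004 F [-0.3  0.5 -0.1] w 54.0 gf 0.0
```

>>> jog_arm([
  [0,0,0,0],
  [0,0,0,0],
  [0,0,0,0],
  [0,0,0,0],
  [0,0,0,0],
  [0,0,0,0],
  [0,0,0,0],
], grip=15)

```text
time_s: 14.0
tcp_pos: [0.5463, -0.0983, 0.2729]
ee_rot: [[0.964, 0.265, 0.0], [0.265, -0.964, -0.0], [0.0, 0.0, -1.0]]
wrist_force: [0.0, -0.4, 1.4]
gripper_width: 0.321
gripper_force: 29.9
```

>>> jog_arm([
  [0,0,-0.2,0],
  [0,0,-0.3,0],
  [0,0,-0.4,0],
  [0,0,-0.4,0],
  [0,0,-0.5,0],
  [0,0,-0.5,0],
  [0,0,-0.5,0],
  [0,0,-0.5,0],
  [0,0,-0.4,0],
  [0,0,0,0],
])

```text
time_s: 15.0
tcp_pos: [0.5466, -0.0982, 0.3484]
ee_rot: [[0.964, 0.265, 0.003], [0.265, -0.964, -0.0], [0.003, 0.001, -1.0]]
wrist_force: [0.5, -0.4, -2.7]
gripper_width: 0.325
gripper_force: 29.9
```

```bash
python3 - <<'E'
from h import *
go(.5465,-.099,.110,15.6)
im=cap('side'); g=np.array(sense()['tcp_pos'])-[0,0,.164]; x,y=proj('side',g)[0].astype(int); print(x,y)
cv2.imwrite('pics/c5.png',cv2.resize(im[y-40:y+60,x-60:x+60],None,fx=5,fy=5,interpolation=cv2.INTER_CUBIC))
E
```

```text
t 15.0 grasp [ 0.5471 -0.0982  0.1849] yaw 15.4 d_mm [-1.   0.5 74.9] units [-0.05  0.03  3.74] turn -0.004 F [ 0.5 -0.4 -2.7] w 28.3 gf 29.865967591758817
332 191
```

View pics/c5.png

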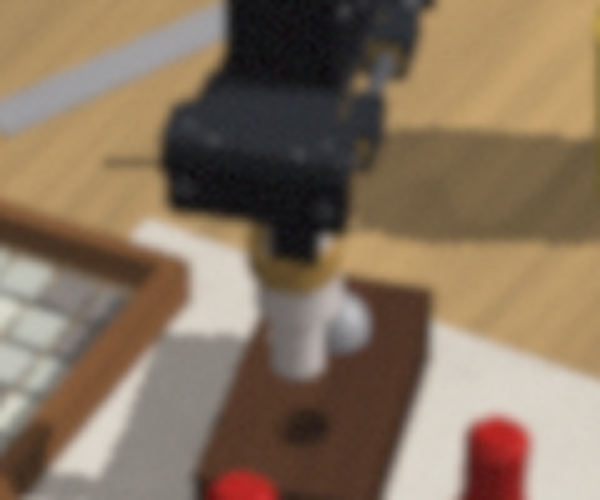

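>>> jog_arm([
  [-0.3,0.1,0,0],
  [-0.6,0.1,0,0],
  [-0.7,0.1,0,0],
  [-0.7,0.1,0,0],
  [-0.7,0,0,0],
  [0,0,0,0],
])

```text
time_s: 15.65
tcp_pos: [0.4882, -0.1225, 0.3469]
ee_rot: [[0.965, 0.263, -0.001], [0.263, -0.965, 0.0], [-0.001, -0.001, -1.0]]
wrist_force: [0.0, 0.3, -1.2]
gripper_width: 0.323
gripper_force: 29.9
```

>>> jog_arm([
  [0,0,0.3,0],
  [0,0,0.5,0],
  [0,0,0.5,0],
  [0,0,0.5,0],
  [0,0,0.5,0],
  [0,0,0.4,0],
  [0,0,0,0],
  [0,0,0,0],
])

```text
time_s: 16.45
tcp_pos: [0.4907, -0.1218, 0.2926]
ee_rot: [[0.964, 0.265, -0.0], [0.265, -0.964, -0.0], [-0.0, 0.0, -1.0]]
wrist_force: [-0.1, -0.4, -1.5]
gripper_width: 0.329
gripper_force: 29.9
```

```bash
python3 - <<'E'
from h import *
# block frame about the hole (mandrel at w=0,u=-35): hole at .5465,-.0985
go(.5465,-.0985,.1308,15.6)
E
```

```text
t 16.45 grasp [ 0.4907 -0.1218  0.1291] yaw 15.4 d_mm [60.  -7.7 -1.7] units [ 3.   -0.39 -0.09] turn -0.004 F [-0.1 -0.4 -1.5] w 28.6 gf 29.867067566374317
```

>>> jog_arm([
  [0.25,0,0,0],
  [0.25,0,0,0],
  [0.25,0,0,0],
  [0.25,0,0,0],
  [0.25,0,0,0],
  [0.25,0,0,0],
  [0,0,0,0],
])

```text
time_s: 17.15
tcp_pos: [0.5197, -0.1139, 0.2925]
ee_rot: [[0.964, 0.265, -0.001], [0.265, -0.964, -0.0], [-0.001, 0.0, -1.0]]
wrist_force: [-3.7, -2.3, 0.4]
gripper_width: 0.329
gripper_force: 32.6
```

>>> jog_arm([
  [0.25,0,0.05,0],
  [0.25,0,0.05,0],
  [0.25,0,0.07,0],
  [0.25,0,0.08,0],
  [0,0,0,0],
])

```text
time_s: 17.65
tcp_pos: [0.5396, -0.1084, 0.288]
ee_rot: [[0.964, 0.265, 0.002], [0.265, -0.964, -0.0], [0.002, 0.001, -1.0]]
wrist_force: [-2.4, -1.8, 3.4]
gripper_width: 0.327
gripper_force: 32.7
```

>>> jog_arm([
  [0.25,0,0.12,0],
  [0.25,0,0.13,0],
  [0.25,0,0.15,0],
  [0.25,0,0.18,0],
  [0,0,0,0],
])

```text
time_s: 18.15
tcp_pos: [0.559, -0.1029, 0.2756]
ee_rot: [[0.964, 0.265, 0.001], [0.265, -0.964, 0.0], [0.001, 0.0, -1.0]]
wrist_force: [-0.9, -0.3, 0.6]
gripper_width: 0.326
gripper_force: 30.2
```

```bash
python3 - <<'E'
from h import *
go(.5465,-.0985,.1128,15.6)
im=cap('side'); g=np.array(sense()['tcp_pos'])-[0,0,.164]; x,y=proj('side',g)[0].astype(int); print(x,y)
cv2.imwrite('pics/c6.png',cv2.resize(im[y-50:y+50,x-60:x+60],None,fx=5,fy=5,interpolation=cv2.INTER_CUBIC))
E
```

```text
t 18.15 grasp [ 0.5593 -0.1029  0.1121] yaw 15.4 d_mm [-11.1  -7.6  -0.7] units [-0.56 -0.38 -0.04] turn -0.004 F [-0.9 -0.3  0.6] w 28.4 gf 30.181201345489015
328 213
```

View pics/c6.png

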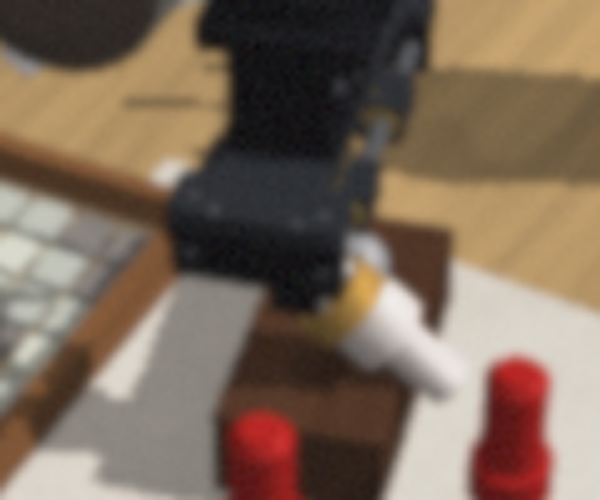

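The mandrel is tilted about 45° with the ring seated and its foot at lower right, crop (440,375). Next I'll lift it clear.

>>> jog_arm([
  [0,0,-0.15,0],
  [0,0,-0.3,0],
  [0,0,-0.4,0],
  [0,0,-0.5,0],
  [0,0,-0.5,0],
  [0,0,-0.5,0],
  [0,0,-0.5,0],
  [0,0,-0.5,0],
  [0,0,-0.5,0],
  [0,0,-0.5,0],
])

```text
time_s: 19.2
tcp_pos: [0.5579, -0.1033, 0.364]
ee_rot: [[0.964, 0.265, 0.0], [0.265, -0.964, 0.0], [0.0, -0.0, -1.0]]
wrist_force: [0.2, 0.2, -1.8]
gripper_width: 0.325
gripper_force: 30.2
```

>>> jog_arm([
  [0,0,-0.5,0],
  [0,0,-0.5,0],
  [0,0,-0.5,0],
  [0,0,-0.5,0],
  [0,0,-0.4,0],
  [0,0,-0.3,0],
  [0,0,-0.15,0],
  [0,0,0,0],
  [0,0,0,0],
  [0,0,0,0],
])

```text
time_s: 20.2
tcp_pos: [0.5579, -0.1033, 0.4196]
ee_rot: [[0.964, 0.264, -0.001], [0.264, -0.964, 0.0], [-0.001, -0.0, -1.0]]
wrist_force: [-0.1, 0.6, -2.6]
gripper_width: 0.328
gripper_force: 30.2
```

```bash
python3 - <<'E'
from h import *
go(.5465,-.0985,.25,15.6)
im=cap('side'); g=np.array(sense()['tcp_pos'])-[0,0,.164]; x,y=proj('side',g)[0].astype(int)
R=np.array(sense()['ee_rot'])
for d in(32,40,45,50,58):
    a=R[:,0]*np.sin(np.radians(d))+[0,0,np.cos(np.radians(d))]
    p=proj('side',[g-a*.0378,g-a*.0978]); print(d,np.round((p-[x-60,y-40])*5).tolist(), 'footz',round((g-a*.0978)[2],3))
cv2.imwrite('pics/c7.png',cv2.resize(im[y-40:y+60,x-60:x+60],None,fx=5,fy=5,interpolation=cv2.INTER_CUBIC))
E
```

```text
t 20.2 grasp [ 0.5577 -0.1033  0.2561] yaw 15.3 d_mm [-9.5 -7.6  6.1] units [-0.48 -0.38  0.31] turn -0.005 F [-0.1  0.6 -2.6] w 28.5 gf 30.205484600169257
32 [[347.0, 273.0], [416.0, 379.0]] footz 0.173
40 [[357.0, 268.0], [442.0, 368.0]] footz 0.181
45 [[363.0, 265.0], [457.0, 360.0]] footz 0.187
50 [[368.0, 261.0], [471.0, 350.0]] footz 0.193
58 [[375.0, 253.0], [491.0, 332.0]] footz 0.204
```

View pics/c7.png

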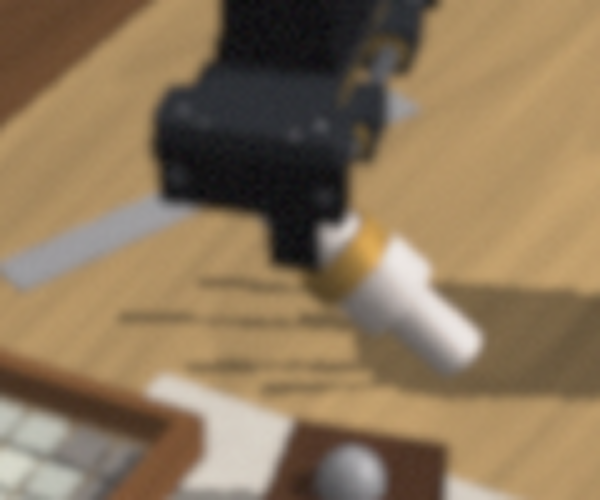

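The foot centre is near crop (462,350), which puts the tilt at about 47° and the foot about 0.19 m up. The ring is still on the shoulder, so I'm handing in.

```bash
python3 -c "
from station import r
print(r.finish_job())"
```

```text
the job is handed in; nothing more can be done
None
```

I handed the job in with the gripper holding the mandrel still at about 47° from upright, its foot about 0.19 m above the bench and the brass ring still on the shoulder. It was handed in at about 20 s, nothing else was seen to be moved, and no verdict came back.

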